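# Bring the short microscope objective from the crowded storage block to the cleaning stand

## Task

One of the six microscope objectives in the grey storage block is shorter than the others and has a flat, full-width front instead of a tapered nose. Lift it out of the block, leaving the five others standing upright in their holes, and stand it upright, lens up, inside the round black well of the cleaning stand; set it down gently, do not drop it.

Things in the scene. Friction and masses are not known exactly. Their poses are not given: they have to be found in the camera images.
- short_centre (a point): Centre (half-way up) of the short objective: steel cylinder 62 mm tall, flat full-width top, diameter 34 mm, its lowest 10 mm a foot of diameter 30; about 150 g; z up its axis, yaw free. It stands in any of the block's six holes, centre 23 mm above the block's top. The five others are as thick but 76 mm tall, with a nose tapering to 12 mm. Grip at this point or up to 15 mm higher.
- rack: Fixed grey block, 136 (its x) by 146 (its y) by 30 mm high; origin: centre of its underside. Six holes, 34 mm wide, 8 deep, all filled: rows at x = -40 and +40, each with y = -44, 0, 44 mm. Along y the objectives stand 10 mm apart, too tight for a finger; between the rows is a 46 mm aisle, and beyond them it is free: the fingers fit only when they close along the block's x.
- well (a point): Centre of the floor of the round black rubber well on the fixed cleaning stand; z up. The well is 64 mm wide inside and 8 mm deep, its wall 4 mm thick; it stands in the middle of a flat aluminium plate 110 mm square, whose top lies 2 mm below this point.
Mind the look-alikes: they are no part of the job. What is shaped like the part that bears short_centre but blue or red is not meant. What is shaped like the part that bears well but purple or red is not meant.

How it is judged:
At the end, for the whole second after the job is handed in: The short objective stands upright (within 10 degrees) and at rest on the floor of the well, its axis within 20 mm of the well's centre, lens up; the five other objectives still stand in their holes (moved less than 15 mm, tilted less than 11 degrees) (horizontal distance between short_centre and well below 0.02 m and z of short_centre in the frame of well between 0.026 and 0.036 m and angle between short_centre's own z axis and vertical below 0.17 rad and linear speed of short below 0.02 m/s and angle between each of tall0_centre, tall1_centre, tall2_centre, tall3_centre, tall4_centre's own z axis and vertical below 0.2 rad and distance of each of tall0_centre, tall1_centre, tall2_centre, tall3_centre, tall4_centre from where it was at the start of the episode below 0.015 m); the robot touches nothing.
It fails at once if another objective is pulled out of its hole or knocked over (distance of any of tall0_centre, tall1_centre, tall2_centre, tall3_centre, tall4_centre from where it was at the start of the episode above 0.02 m).
It fails at once if the short objective is dropped or thrown (falls freely faster than 0.45 m/s) (linear speed of short above 0.45 m/s and contact force between the fingers and short below 0.05 N).
It also fails if it takes over 37 s, if anything falls off the work surface, if the arm or the gripper's body presses on something with over 40 N, if the wrist force passes 120 N, or if a joint passes its speed limit or range.

## Robot

A 6-joint arm with a two-finger parallel gripper is mounted at the origin on the work surface. World frame = base frame: x ahead of the robot, y to its left, z up, the work surface at z = 0. Lengths are in m, angles in rad, forces in N, time in s.
With the tool pointing down it reaches from about 0.275 to 0.825 m from the base axis. Payload 4.9 kg.
Tool frame: the origin (TCP) lies midway between the tips of the shut fingers; the grasp point (between the pads) lies 19 mm behind it (bot.grip_depth is the distance from the TCP to the grasp point, in m); z points along the fingers, y is the line along which they close (so a half turn about z gives the same grasp; the last joint's range is limited). The gripper opens to 85 mm and grips with 20 to 120 N. Pads are 22 mm wide; open, the fingers measure 114 mm over their backs; the gripper's body (76 mm by 85 mm) begins 54 mm behind the grasp point. The pads swing forward as they close: fully open they stand 13 mm farther back than shut.
Start: joints at [-1.322, 0.326, -0.193, 1.052, 0, 1.437], TCP at [0.205, -0.51, 0.231] pointing down, gripper open.
Joint ranges: [-2.65, 2.65], [-0.97, 1.79], [-1.3, 1.35], [-1.93, 2.1], [-1.47, 1.37], [-3.14, 3.14]. Speed limits (rad/s): [2.57, 2.57, 3.14, 3.14, 3.14, 3.14].

## Interface

Orientations are given as a unit quaternion [w, x, y, z].
In Python, from cell import bot gives the robot as it stands. Calls block until the motion is done:
- bot.move_pose(position, orientation): joint-space move of the TCP to a pose.
- bot.move_linear(position, speed=0.15, rotation=None, until_force=None): straight line of the TCP; rotation=None keeps the orientation; speed is the mean speed in m/s. With until_force (N) it stops when the force on the tool has changed by that much, and returns True; else False.
- bot.goto_joints(angles): joint-space move.
- bot.set_gripper(opening, grasp_force=None): opening from 0.0 (shut) to 1.0 (fully open); grasp_force is the grip in N (None keeps the last); returns when the fingers have stopped.
- bot.wait(seconds).
- bot.solve_ik(position, orientation): joint angles nearest the present ones, or None.
- bot.camera(name): name is "scene" or "side" or "wrist"; returns the picture (480x640x3 uint8, red, green, blue); there is no depth.
- bot.calibration(name): a dict with "mtx" (3x3 intrinsics, pixels), "extrinsics" (4x4, takes a point from world to camera coordinates); the wrist camera has in their place "hand_eye" (4x4, takes a point from camera to tool coordinates, whose origin is the TCP and whose axes are the flange's). Camera axes: x right, y down, z forward; pixel columns grow to the right and rows downward; lengths in m; the calibration is good to about 2 mm. A picture is of the moment at which its call begins: read the wrist's pose just before it. calibration takes no time and is no camera call.
A pose or a line that the arm cannot do raises bot.PlanningError and nothing moves.
- bot.close_job(): hands the job in; it is judged then, once.
Trained networks look in the newest picture that a camera, given by its name, has taken for a name from the list of things; names that differ only in an ending like _2 or _b are one class to them, and where a whole thing is asked for, a point or a joint stands for the part that bears it (a point fixed in the world has none). Each returns a list of dicts, best first, with "confidence" (0 to 1); they miss things now and then, are a little off and sometimes report something else, mostly with a low value. They report only what shows in the picture. A call takes as long as a camera call. They do not tell look-alikes from the thing itself.
- bot.search_frame(camera, thing): "bbox" ([left, top, width, height] in pixels, round what is visible of it).
Readings, each from a call of its own:
- bot.read_clock(): time.
- bot.read_joint_positions(): joint angles.
- bot.read_joint_vel(): joint speeds.
- bot.read_joint_efforts(): joint torques, N m.
- bot.read_position(): TCP position.
- bot.read_tool_rot(): TCP orientation.
- bot.read_ft_force(): force on the tool from outside, world axes, zero at the start.
- bot.read_moment(): the same for the moment, N m.
- bot.read_gripper_width(): opening from 0.0 (shut) to 1.0 (fully open).
- bot.read_finger_force(): force on a finger pad.
Only numpy, scipy, OpenCV 4.12 (cv2) and the standard library are available. Lean on these libraries where they do the work, as an engineer would, in place of code of your own. Each camera call takes 0.05 s, during which the arm holds its last target. There are 200 camera calls.

## Working session

There is one attempt and no reset: what is moved stays moved. The work goes in short steps, each a Python script; the robot and the scene stay as the last script left them, time stands still between calls to the robot, and variables do not carry over. Pictures are saved under pics/ and viewed, at most 10 in all, crops included, and the job is handed in when it is done.

```bash
mkdir -p pics; python3 - <<'E'
from cell import bot
import cv2
for c in ("scene","side"):
    im=bot.camera(c); cv2.imwrite(f"pics/{c}0.png",im[:,:,::-1])
    k=bot.calibration(c); print(c,k["mtx"].round(1).tolist(),k["extrinsics"].round(4).tolist())
    for t in ("short_centre","rack","well"):
        print(t,[( [round(v) for v in d["bbox"]],round(d["confidence"],2)) for d in bot.search_frame(c,t)])
print(bot.calibration("wrist"),bot.read_clock(),bot.read_tool_rot())
E
```

```text
scene [[457.7, 0.0, 318.2], [0.0, 457.7, 233.9], [0.0, 0.0, 1.0]] [[-0.8844, 0.4664, -0.0152, 0.4951], [0.2549, 0.4556, -0.8529, -0.0225], [-0.3909, -0.7582, -0.5218, 1.0266], [0.0, 0.0, 0.0, 1.0]]
short_centre [([463, 356, 34, 48], 0.93), ([399, 283, 26, 47], 0.68), ([395, 376, 29, 54], 0.68)]
rack [([311, 290, 123, 91], 0.62)]
well [([243, 222, 76, 48], 0.95), ([159, 190, 63, 28], 0.95), ([322, 202, 65, 38], 0.61)]
side [[570.7, 0.0, 316.0], [0.0, 570.7, 245.5], [0.0, 0.0, 1.0]] [[0.9995, -0.0324, -0.0063, -0.5137], [-0.0216, -0.4994, -0.8661, 0.0186], [0.0249, 0.8658, -0.4998, 1.381], [0.0, 0.0, 0.0, 1.0]]
short_centre [([286, 180, 16, 14], 0.67), ([288, 195, 15, 20], 0.54)]
rack []
well [([369, 349, 93, 66], 0.79), ([210, 277, 70, 43], 0.76), ([304, 270, 66, 41], 0.59)]
{'mtx': array([[357.13919115,   0.        , 317.38926686],
       [  0.        , 357.13919115, 240.2043157 ],
       [  0.        ,   0.        ,   1.        ]]), 'hand_eye': array([[-4.70251352e-04, -9.44521908e-01, -3.28448083e-01,
         8.33238687e-02],
       [ 9.99997466e-01, -1.16719592e-03,  1.92478505e-03,
        -9.24002304e-05],
       [-2.20136491e-03, -3.28446346e-01,  9.44520064e-01,
        -1.42738088e-01],
       [ 0.00000000e+00,  0.00000000e+00,  0.00000000e+00,
         1.00000000e+00]])} 0.4 [-1.36624859e-04  9.81741405e-01  1.90220383e-01 -1.49484880e-05]
```

View pics/scene0.png

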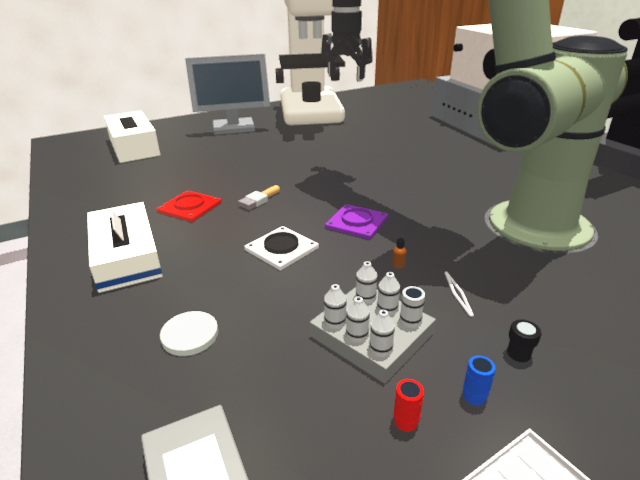

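View pics/side0.png

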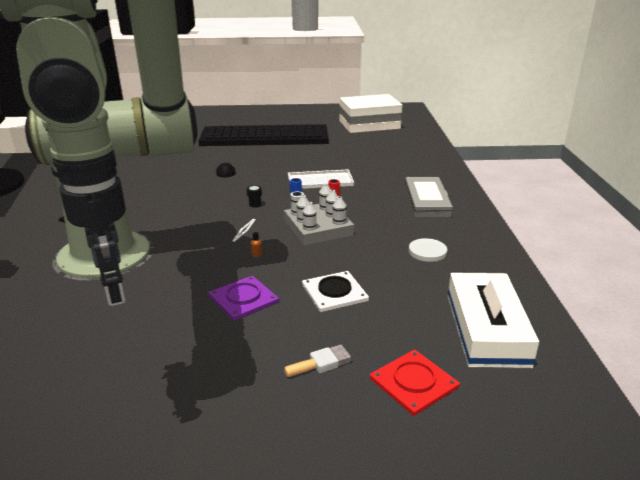

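Scene picture: the short one is the flat-topped steel cylinder in the block's corner at (412,304). It could be mistaken for the red cylinder (408,405), the blue one (478,380), the black piece (523,340), or the noses of the five tall objectives. The well is the black ring on the white plate at (281,243); the purple (357,220) and red (189,204) stands are look-alikes.

```bash
cat > h.py <<'E'
from cell import bot
import numpy as np, cv2
from scipy.spatial.transform import Rotation as R
def rot(q): return R.from_quat(np.r_[q[1:],q[0]]).as_matrix()
def down(yaw): # tool z down, tool y axis (closing line) at angle yaw+90deg, x at yaw
    c,s=np.cos(yaw),np.sin(yaw)
    M=np.array([[c,s,0],[s,-c,0],[0,0,-1.]])
    q=R.from_matrix(M).as_quat(); return [q[3],q[0],q[1],q[2]]
def cam(name,T=None):
    k=bot.calibration(name)
    if name!="wrist": E=np.linalg.inv(k["extrinsics"])
    else: E=T@k["hand_eye"]
    return k["mtx"],E
def wristT():
    T=np.eye(4);T[:3,:3]=rot(bot.read_tool_rot());T[:3,3]=bot.read_position();return T
def ray(K,E,uv):
    return E[:3,3],E[:3,:3]@np.linalg.solve(K,[uv[0],uv[1],1.])
def onz(K,E,uv,z):
    o,d=ray(K,E,uv);return o+d*(z-o[2])/d[2]
def proj(K,E,p):
    c=np.linalg.inv(E)@np.r_[p,1.];u=K@c[:3];return u[:2]/u[2]
E
python3 - <<'E'
from h import *
K,E=cam("scene")
P=lambda uv,z:print(uv,z,onz(K,E,uv,z).round(3))
P((413,294),.084)
for c in [(311,323),(434,322),(386,362),(360,290)]: P(c,.03)
for uv in [(367,265),(390,275),(335,289),(358,300),(383,314)]: P(uv,.098)
for z in (0,.01,.02,.03): P((281,243),z)
K2,E2=cam("side")
for z in (0,.01,.02,.03): print(onz(K2,E2,(335,287),z).round(3))
E
```

```text
(413, 294) 0.084 [0.471 0.142 0.084]
(311, 323) 0.03 [0.61  0.071 0.03 ]
(434, 322) 0.03 [0.44  0.162 0.03 ]
(386, 362) 0.03 [0.553 0.194 0.03 ]
(360, 290) 0.03 [0.498 0.039 0.03 ]
(367, 265) 0.098 [0.502 0.061 0.098]
(390, 275) 0.098 [0.486 0.101 0.098]
(335, 289) 0.098 [0.577 0.09  0.098]
(358, 300) 0.098 [0.561 0.128 0.098]
(383, 314) 0.098 [0.547 0.17  0.098]
(281, 243) 0 [ 0.539 -0.209  0.   ]
(281, 243) 0.01 [ 0.545 -0.195  0.01 ]
(281, 243) 0.02 [ 0.551 -0.18   0.02 ]
(281, 243) 0.03 [ 0.556 -0.166  0.03 ]
[ 0.55  -0.168  0.   ]
[ 0.549 -0.183  0.01 ]
[ 0.548 -0.198  0.02 ]
[ 0.547 -0.212  0.03 ]
```

```bash
python3 - <<'E'
import cv2
im=cv2.imread("pics/scene0.png")[230:440,290:510]
cv2.imwrite("pics/crop0.png",cv2.resize(im,None,fx=2.7,fy=2.7,interpolation=cv2.INTER_CUBIC))
E
```

```text
(no output)
```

View pics/crop0.png

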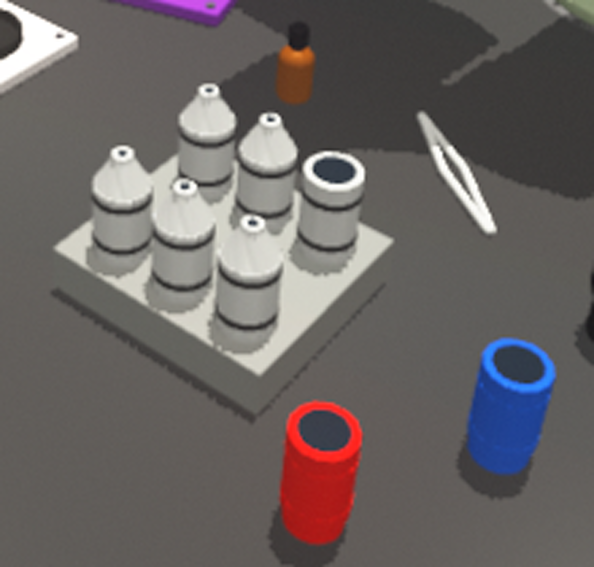

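The crop confirms it: steel, flat dark lens, standing in the corner hole at the right of the block. Block yaw is about 20°. Next I take close wrist views of the well and the short objective.

```bash
python3 - <<'E'
from h import *
y0=np.deg2rad(20.4)
for y in (y0+np.pi/2,y0-np.pi/2):
    for p in ([.471,.142,.2],[.471,.142,.042],[.547,-.186,.2],[.547,-.186,.05]): print(np.round(y,2),p,np.round(q,2).tolist() if (q:=bot.solve_ik(p,down(y))) is not None else None)
def look(p,yaw,n,t):
    bot.move_pose(p,down(yaw)); T=wristT(); im=bot.camera("wrist")
    cv2.imwrite(f"pics/{n}.png",im[:,:,::-1]); np.save(f"pics/{n}.npy",T)
    print(n,T[:3,3].round(4),bot.read_clock(),[([round(v) for v in d["bbox"]],round(d["confidence"],2)) for d in bot.search_frame("wrist",t)])
q=[bot.solve_ik([.471,.142,.2],down(y)) for y in (y0+np.pi/2,y0-np.pi/2)]
yaw=[y0+np.pi/2,y0-np.pi/2][0 if q[1] is None or (q[0] is not None and abs(q[0][5])<abs(q[1][5])) else 1]
print("yaw",yaw)
look([.547,-.186,.2],yaw,"w_well","well")
look([.471,.142,.2],yaw,"w_short","short_centre")
E
```

```text
1.93 [0.471, 0.142, 0.2] [0.14, 0.24, -0.39, 0.94, 0.0, 1.36]
1.93 [0.471, 0.142, 0.042] [0.14, 0.44, -0.58, 0.55, 0.0, 1.36]
1.93 [0.547, -0.186, 0.2] [-0.46, 0.4, -0.17, 1.0, 0.0, 0.76]
1.93 [0.547, -0.186, 0.05] [-0.46, 0.55, -0.34, 0.67, 0.0, 0.76]
-1.21 [0.471, 0.142, 0.2] [0.14, 0.24, -0.39, 0.94, 0.0, -1.78]
-1.21 [0.471, 0.142, 0.042] [0.14, 0.44, -0.58, 0.55, 0.0, -1.78]
-1.21 [0.547, -0.186, 0.2] [-0.46, 0.4, -0.17, 1.0, 0.0, -2.38]
-1.21 [0.547, -0.186, 0.05] [-0.46, 0.55, -0.34, 0.67, 0.0, -2.38]
yaw 1.9268434942017398
w_well [ 0.5467 -0.187   0.2001] 2.175 [([259, 149, 117, 118], 0.9), ([277, 403, 93, 34], 0.64), ([29, 78, 160, 145], 0.58)]
w_short [0.4717 0.1413 0.2001] 3.55 [([455, 94, 68, 48], 0.84), ([351, 15, 52, 60], 0.83), ([291, 200, 44, 54], 0.67)]
```

```bash
python3 -c "
import cv2,numpy as np
a=cv2.imread('pics/w_well.png');b=cv2.imread('pics/w_short.png')
cv2.imwrite('pics/both.png',np.hstack([a[100:400,150:550],b[100:400,150:550]]))"
```

```text
(no output)
```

View pics/w_short.png

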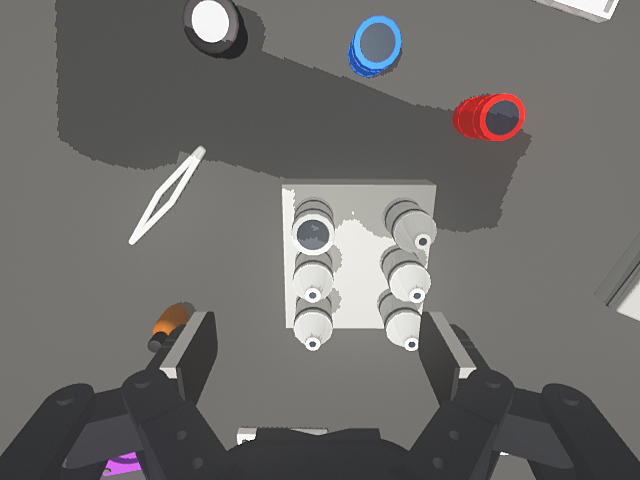

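View pics/w_well.png

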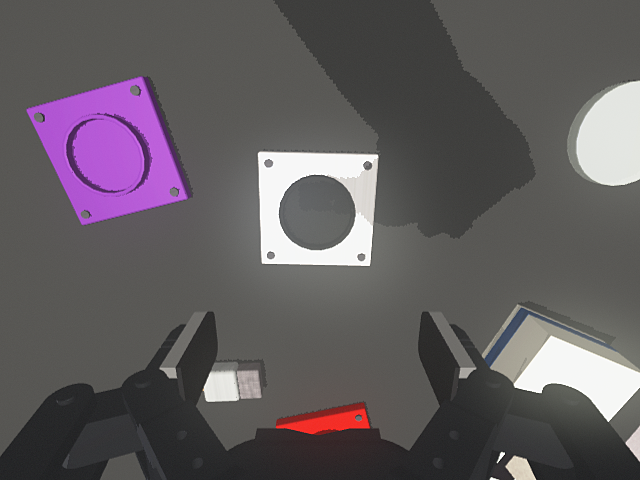

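The wrist picture of the block shows the short objective's lens at (313,234) and the block aligned with the gripper. The other wrist picture shows the well at (317,212) on the white plate. Now I compute both positions.

```bash
python3 - <<'E'
from h import *
def tri(obs):
    A=np.zeros((3,3));b=np.zeros(3)
    for K,E,uv in obs:
        o,d=ray(K,E,uv);d/=np.linalg.norm(d);M=np.eye(3)-np.outer(d,d);A+=M;b+=M@o
    p=np.linalg.solve(A,b);print(p.round(4),[(proj(K,E,p)-uv).round(1).tolist() for K,E,uv in obs])
s=cam("scene");d=cam("side")
w=cam("wrist",np.load("pics/w_well.npy"));r=cam("wrist",np.load("pics/w_short.npy"))
tri([(*s,(281.5,243)),(*d,(335,287)),(*w,(317,212))]); tri([(*s,(281.5,243)),(*w,(317,212))])
tri([(*s,(413,294)),(*r,(313,233.5))])
for z in (.01,.015,.02,.025): print(onz(*w,(317,212),z).round(4))
print("short",onz(*r,(313,233.5),.084).round(4))
# rack yaw from wrist edges
for a,b,z in [((282,184),(436,185),.03),((287,328),(380,328),.03),((282,184),(287,328),.03),((312,295),(417,295),.098),((312,344),(411,344),.098),((312,344),(312,295),.098),((411,344),(423,241),.098)]:
    p,q=onz(*r,a,z),onz(*r,b,z);v=q-p;print(p.round(3),np.rad2deg(np.arctan2(v[1],v[0])).round(1),np.linalg.norm(v).round(4))
E
```

```text
[ 0.5467 -0.1891  0.014 ] [[-0.4, -0.1], [-0.9, 0.1], [1.3, 0.0]]
[ 0.5457 -0.1897  0.0132] [[-0.0, -0.0], [-0.0, -0.0]]
[0.4678 0.1379 0.0796] [[-0.0, -0.0], [-0.0, -0.1]]
[ 0.546  -0.1905  0.01  ]
[ 0.5455 -0.1893  0.015 ]
[ 0.5451 -0.188   0.02  ]
[ 0.5446 -0.1868  0.025 ]
short [0.4674 0.1392 0.084 ]
[0.432 0.156 0.03 ] 19.9 0.1356
[0.483 0.018 0.03 ] 20.3 0.0944
[0.432 0.156 0.03 ] -69.6 0.1469
[0.482 0.097 0.098] 20.3 0.0806
[0.497 0.055 0.098] 20.3 0.0801
[0.497 0.055 0.098] 110.0 0.0444
[0.573 0.083 0.098] 109.6 0.0883
```

```bash
python3 - <<'E'
from h import *
q=down(np.deg2rad(110.1)); x,y=.467,.139
bot.set_gripper(.7)
bot.move_pose([x,y,.13],q)
hit=bot.move_linear([x,y,.042],speed=.08,until_force=6)
print(hit,bot.read_position(),bot.read_clock())
if not hit:
    bot.set_gripper(0,grasp_force=45)
    print(bot.read_gripper_width(),bot.read_finger_force(),bot.read_ft_force())
    bot.move_linear([x,y,.060],speed=.06)
    bot.move_linear([x,y,.165],speed=.15)
    print(bot.read_gripper_width(),bot.read_finger_force(),bot.read_ft_force(),bot.read_clock(),bot.read_position())
im=bot.camera("side");a=bot.camera("wrist")
cv2.imwrite("pics/lift.png",np.hstack([cv2.resize(a,(400,300)),cv2.resize(im[100:300,180:447],(400,300))])[:,:,::-1])
E
```

```text
False [0.46742957 0.13908018 0.04243067] 5.6167
0.387523999377667 44.46942329406738 [-1.6726953  -0.64741658  5.17713566]
0.3884155235634307 45.120946168899536 [ 0.42410775 -0.15427093 -2.61442778] 7.2667 [0.46626869 0.13890099 0.16413875]
```

View pics/lift.png

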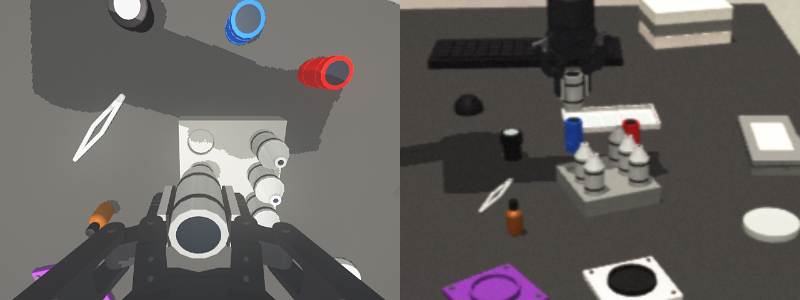

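The lift picture shows the short objective held upright, its hole empty and the five others still standing. Next is the transfer to the well.

```bash
python3 - <<'E'
from h import *
x,y=.5457,-.1893
bot.move_linear([x,y,.165],speed=.2)
bot.move_linear([x,y,.055],speed=.1)
bot.wait(.3)
T=wristT()
im=bot.camera("side");s=bot.camera("scene")
hit=bot.move_linear([x,y,.026],speed=.015,until_force=4)
print(hit,bot.read_position(),bot.read_ft_force(),bot.read_clock())
c=lambda a,u,v:cv2.resize(a[v-60:v+60,u-80:u+80],(400,300),interpolation=cv2.INTER_CUBIC)
im=bot.camera("side");s=bot.camera("scene")
cv2.imwrite("pics/set.png",np.hstack([c(im,335,270),c(s,281,225)])[:,:,::-1])
E
```

```text
True [ 0.54573095 -0.18931343  0.03464016] [ 0.32713073 -0.41097735  3.86309959] 12.1333
```

View pics/set.png

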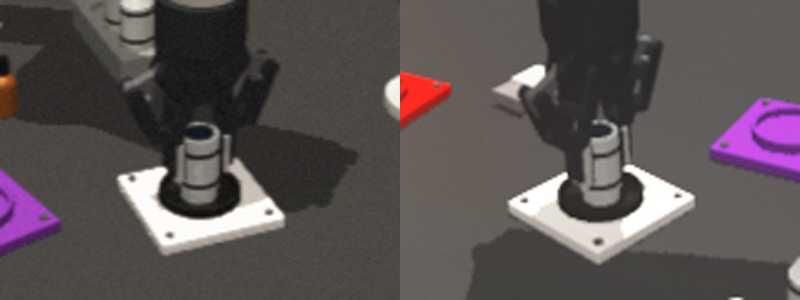

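The objective stands centred in the black well, with contact at the predicted height (TCP 34.6 mm). I'll release and back off.

```bash
python3 - <<'E'
from h import *
x,y=.5457,-.1893
bot.set_gripper(.5,grasp_force=20); bot.set_gripper(.8); bot.wait(.2)
bot.move_linear([x,y,.20],speed=.1)
bot.wait(.5)
print(bot.read_ft_force(),bot.read_clock())
c=lambda a,u,v:cv2.resize(a[v-75:v+75,u-100:u+100],(400,300),interpolation=cv2.INTER_CUBIC)
im=bot.camera("side");s=bot.camera("scene")
cv2.imwrite("pics/end.png",np.hstack([c(im,335,255),c(s,330,270)])[:,:,::-1])
E
```

```text
[ 0.34332015  0.50937763 -0.16209511] 15.375
```

View pics/end.png

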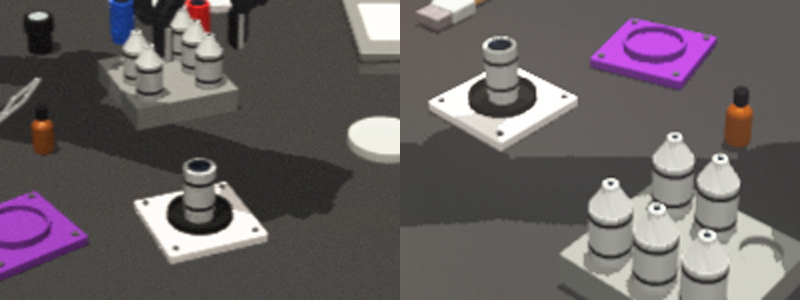

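The end picture shows the objective upright in the well, the five others in place and the gripper clear.

```bash
python3 -c "
from cell import bot
print(bot.close_job())"
```

```text
the job is handed in; nothing more can be done
None
```

The short objective stands upright, lens up, in the black well; the five others are still in their holes, and the job was handed in at about 15.5 s; no verdict was returned.

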